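Stand the fallen card stand back up at the counter's edge

TASK

The little L-shaped card stand on the coffee bar has fallen on its back. Push it over onto its steel foot so that it stands upright again with its picture towards the customers, then push it along the counter until the front edge of its foot sits flush and square against the dark wooden rail. Only push, with light touches of the fingers: do not pinch, lift or carry the stand, and leave the cup, the tamper and the jar where they are.

Things in the scene. Friction and masses are not known exactly. Their poses are not given: they have to be found in the camera images.
- stand: Loose L-shaped card stand, about 0.4 kg: dark steel foot 90 (x) by 90 (y) by 12 (z) mm; from its rear edge rises a light wooden board 10 thick, 90 wide, top 100 mm over the underside, picture on its +x face. Axes as when upright: x forward along the foot, y left, z up. Origin: middle of the rear (heel) edge of the underside. Starts lying on the board's plain back: x up, z level, towards the robot.
- foot_front (a point): Middle of the foot's front edge on its upper face, at (90, 0, 12) mm in the stand's axes. Lying, this is the top of the foot, which stands on edge 90 mm high; its upper face looks to the board. Pushed there, away from the board, the stand turns about its heel edge, which stays on the counter; turned some 30 degrees it falls on to its foot by itself.
- board_back (a point): Middle of the board's plain back, at (0, 0, 30) mm in the stand's axes. When the stand is upright, pushing the back no higher than about 40 mm above the counter slides it without tipping; pushing left or right of the middle also turns it.
- toe_left (a point): Front left bottom corner of the stand's foot: at (90, 45, 0) mm in the stand's axes.
- toe_right (a point): Front right bottom corner of the stand's foot: at (90, -45, 0) mm in the stand's axes.
- rail: Dark wooden stop rail with a brass stud at each end, fixed to the counter beyond the stand: 420 mm long (y), 30 deep (x), 18 high. Origin: middle of its straight face on the robot's side, at the counter; x points away from the robot across the rail, y along it, z up. The stand's heel edge starts 150 to 200 mm before this face, turned up to 20 degrees from it.
- cup: White china cup, 76 mm across the rim, 85 mm high, a bystander. Origin: centre of its underside.
- tamper: Steel coffee tamper standing on its 58 mm wide base, 85 mm high, a bystander. Origin: centre of its underside.
- jar: Amber jar with a wooden cap, 64 mm wide, 95 mm high, a bystander. Origin: centre of its underside.
Mind the look-alikes: they are no part of the job. What is shaped like the stand but purple is not meant.

How it is judged:
By the outcome, as a careful person would: the job done as asked, in the order asked, and still so for the second after the job is handed in, with the robot touching nothing.
It also fails if it takes over 58 s, if anything falls off the work surface, if the arm or the gripper's body presses on something with over 40 N, if the wrist force passes 120 N, or if a joint passes its speed limit or range.

ROBOT

A 6-joint arm with a two-finger parallel gripper is mounted at the origin on the work surface. World frame = base frame: x ahead of the robot, y to its left, z up, the work surface at z = 0. Lengths are in m, angles in rad, forces in N, time in s.
With the tool pointing down it reaches from about 0.375 to 0.925 m from the base axis. Payload 5.7 kg.
Tool frame: the origin (TCP) lies midway between the tips of the shut fingers; the grasp point (between the pads) lies 19 mm behind it; z points along the fingers, y is the line along which they close (so a half turn about z gives the same grasp; the last joint's range is limited). The gripper opens to 88 mm and grips with 3 to 60 N. Pads are 20 mm wide; open, the fingers measure 115 mm over their backs; the gripper's body (75 mm by 178 mm) begins 61 mm behind the grasp point.
Start: joints at [-1.222, 0.359, 1.51, -0, 1.272, -0.115], TCP at [0.268, -0.537, 0.223] pointing down, gripper open.
Joint ranges: [-2.97, 2.97], [-1.01, 2.36], [0.21, 2.38], [-0.96, 4.11], [0.2, 2.71], [-2.98, 2.98]. Speed limits (rad/s): [2.39, 2.39, 3.14, 3.14, 3.14, 3.14].

INTERFACE

Orientations are given as a unit quaternion [x, y, z, w].
In Python, from bench import move_ptp, servo_line, goto_joints, move_gripper, sleep, inverse_kinematics, capture, PlanningError, close_job, spot_in, silhouettes, current_clock, current_joint_pos, current_qvel, current_joint_torque, current_position, current_orientation, current_force, current_torque, current_finger_gap, current_grip_force gives the robot as it stands. Calls block until the motion is done:
- move_ptp(position, orientation): joint-space move of the TCP to a pose.
- servo_line(position, orientation=None, rate=0.15, contact_N=None): straight line of the TCP; orientation=None keeps the orientation; rate is the mean speed in m/s. With contact_N (N) it stops when the force on the tool has changed by that much, and returns True; else False.
- goto_joints(angles): joint-space move.
- move_gripper(opening): finger opening in m; the grip force is fixed at half the most; returns when the fingers have stopped.
- sleep(seconds).
- inverse_kinematics(position, orientation): joint angles nearest the present ones, or None.
- capture(name): name is "scene" or "side" or "wrist"; returns a dict with "image" (384x512x3 uint8, blue, green, red), "range_z" (384x512 float32, m along the optical axis (not along the pixel's ray), 0 where there is no reading), "intrinsics" (3x3 intrinsics, pixels), "k1" (the pictures are not rectified: a ray, as slopes to the right and down, at radius r is drawn at 1 + k1 r^2 times it, then the intrinsics apply), "R" (3x3) and "t" (3): a world point X has camera coordinates R X + t. Camera axes: x right, y down, z forward; pixel columns grow to the right and rows downward; lengths in m; the calibration is good to about 2 mm. A picture is of the moment at which its call begins.
A pose or a line that the arm cannot do raises PlanningError and nothing moves.
- close_job(): hands the job in; it is judged then, once.
Trained networks look in the newest picture that a camera, given by its name, has taken for a name from the list of things; names that differ only in an ending like _2 or _b are one class to them, and where a whole thing is asked for, a point or a joint stands for the part that bears it (a point fixed in the world has none). Each returns a list of dicts, best first, with "conf" (0 to 1); they miss things now and then, are a little off and sometimes report something else, mostly with a low value. They report only what shows in the picture. A call takes as long as a camera call. They do not tell look-alikes from the thing itself.
- spot_in(camera, query): "xy" ([column, row] in pixels, amid what is visible of it).
- silhouettes(camera, query): "region" (384x512 bool, what is visible of it) and "xy" ([column, row] in pixels, amid what is visible of it).
Readings, each from a call of its own:
- current_clock(): time.
- current_joint_pos(): joint angles.
- current_qvel(): joint speeds.
- current_joint_torque(): joint torques, N m.
- current_position(): TCP position.
- current_orientation(): TCP orientation.
- current_force(): force on the tool from outside, world axes, zero at the start.
- current_torque(): the same for the moment, N m.
- current_finger_gap(): finger opening in m.
- current_grip_force(): force on a finger pad.
Only numpy, scipy, OpenCV 4.12 (cv2) and the standard library are available. Lean on these libraries where they do the work, as an engineer would, in place of code of your own. Each camera call takes 0.05 s, during which the arm holds its last target. There are 200 camera calls.

## Working session

There is one attempt and no reset: what is moved stays moved. The work goes in short steps, each a Python script; the robot and the scene stay as the last script left them, time stands still between calls to the robot, and variables do not carry over. Pictures are saved under pics/ and viewed, at most 10 in all, crops included, and the job is handed in when it is done.

```bash
mkdir -p pics; ls
cat > h.py <<'E'
import numpy as np, cv2
from bench import *
def cloud(c):
    K=c["intrinsics"];k1=c["k1"];h,w=c["range_z"].shape
    v,u=np.mgrid[:h,:w].astype(np.float64)
    p=np.stack([u.ravel(),v.ravel()],1)[:,None]
    s=cv2.undistortPoints(p,np.array(K,float),np.array([k1,0,0,0.]))[:,0]
    z=c["range_z"].ravel().astype(float)
    X=np.c_[s*z[:,None],z]
    W=(X-np.array(c["t"]))@np.array(c["R"])
    W[z<=0]=np.nan
    return W.reshape(h,w,3)
def save(n,im): cv2.imwrite("pics/"+n+".png",im)
def project(c,P):
    X=np.atleast_2d(P)@np.array(c["R"]).T+np.array(c["t"]); s=X[:,:2]/X[:,2:]
    s=s*(1+c["k1"]*(s**2).sum(1,keepdims=True)); K=np.array(c["intrinsics"])
    return s@K[:2,:2].T+K[:2,2]
E
python3 - <<'E'
from h import *
ims=[]
for n in ("scene","side"):
    c=capture(n);W=cloud(c);ims.append(c["image"])
    print(n, "cam at",np.round(-np.array(c["R"]).T@np.array(c["t"]),2))
    for q in ("stand","rail","cup","tamper","jar"):
        for d in silhouettes(n,q)[:4]:
            P=W[d["region"]];P=P[~np.isnan(P[:,0])]
            print(q,round(d["conf"],2),np.round(d["xy"]),len(P),np.round(np.nanpercentile(P,[2,50,98],axis=0),3).tolist() if len(P) else "")
save("a_scene",ims[0]);save("a_side",ims[1])
print(current_clock())
E
```

```text
pics
scene cam at [1.07 0.43 0.59]
stand 0.97 [241. 204.] 1525 [[0.423, -0.075, 0.001], [0.519, -0.027, 0.044], [0.533, 0.009, 0.091]]
stand 0.83 [332. 186.] 1836 [[0.272, 0.06, 0.007], [0.309, 0.105, 0.026], [0.387, 0.165, 0.091]]
rail 0.62 [195. 287.] 3151 [[0.719, -0.209, 0.005], [0.738, 0.03, 0.019], [0.75, 0.193, 0.021]]
rail 0.22 [242. 203.] 1534 [[0.423, -0.077, 0.001], [0.519, -0.027, 0.044], [0.533, 0.009, 0.091]]
tamper 0.85 [155. 212.] 632 [[0.606, -0.208, 0.005], [0.634, -0.179, 0.025], [0.653, -0.161, 0.086]]
jar 0.82 [339. 232.] 1510 [[0.454, 0.173, 0.003], [0.496, 0.207, 0.066], [0.507, 0.231, 0.097]]
side cam at [0.03 0.62 0.6 ]
stand 0.76 [280. 210.] 1428 [[0.421, -0.094, -0.0], [0.494, -0.032, 0.012], [0.538, 0.011, 0.091]]
stand 0.67 [306. 275.] 2045 [[0.262, 0.069, 0.001], [0.315, 0.127, 0.011], [0.38, 0.178, 0.09]]
rail 0.86 [206. 183.] 1309 [[0.714, -0.205, -0.0], [0.726, -0.003, 0.018], [0.772, 0.198, 0.021]]
cup 0.93 [184. 218.] 1215 [[0.58, 0.158, 0.006], [0.602, 0.197, 0.06], [0.649, 0.226, 0.086]]
tamper 0.54 [276. 167.] 313 [[0.602, -0.203, 0.003], [0.618, -0.176, 0.031], [0.646, -0.158, 0.085]]
tamper 0.18 [221. 252.] 1380 [[0.443, 0.179, 0.003], [0.459, 0.216, 0.066], [0.498, 0.233, 0.096]]
jar 0.71 [221. 251.] 1432 [[0.443, 0.122, -0.0], [0.459, 0.215, 0.064], [0.516, 0.233, 0.096]]
jar 0.63 [282. 209.] 1378 [[0.42, -0.089, 0.001], [0.493, -0.03, 0.012], [0.525, 0.011, 0.091]]
0.6
```

View pics/a_scene.png

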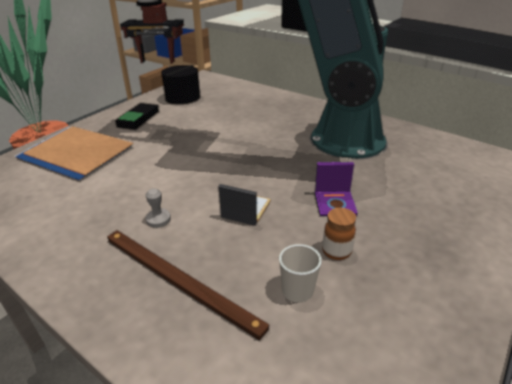

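View pics/a_side.png

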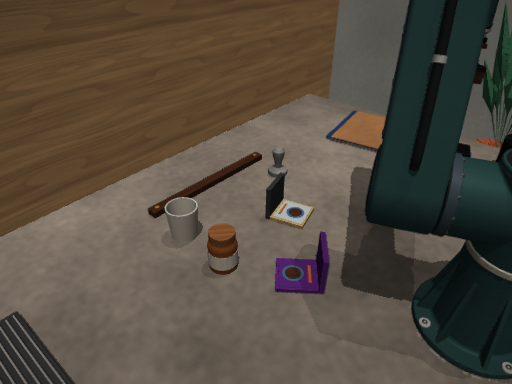

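The scene picture shows two candidates. One is the dark-footed, light-board stand at scene (241,204) / side (288,200). The other is the purple one at scene (332,186) / side (300,270), which is a look-alike. The dark steel and light wood one fits. I'll confirm it in a crop and fit the geometry.

```bash
cat >> h.py <<'E'
def pts(n,q,near=None,cc=None):
    c=cc or capture(n);W=cloud(c);best=None
    for d in silhouettes(n,q):
        P=W[cv2.erode(d["region"].astype(np.uint8),np.ones((2,2)))>0];P=P[~np.isnan(P[:,0])]
        if len(P)<50: continue
        if near is None or np.hypot(*(np.median(P,0)[:2]-near))<0.1: return P
    return np.zeros((0,3))
def line(P):  # robust line in xy: point, yaw of direction
    vx,vy,x,y=cv2.fitLine(P[:,:2].astype(np.float32),cv2.DIST_HUBER,0,1e-4,1e-4).ravel()
    if vy<0: vx,vy=-vx,-vy
    return np.array([x,y]),np.array([vx,vy])
E
python3 - <<'E'
from h import *
for n in ("scene","side"):
    c=capture(n)
    P=pts(n,"stand",np.array([.5,-.03]),c); R=pts(n,"rail",np.array([.73,0]),c)
    if n=="side": im=c["image"]
    F=P[P[:,2]>0.025]; p,v=line(F); nn=np.array([v[1],-v[0]])
    d=(F[:,:2]-p)@nn; s=(F[:,:2]-p)@v
    print(n,"foot p",p,"yaw(dir y)",np.degrees(np.arctan2(-v[0],v[1])),"d",np.percentile(d,[2,10,50,90,98]).round(4),"ends",(p+np.outer(np.percentile(s,[1,99]),v)).round(3).tolist(),"zmax",F[:,2].max())
    T=R[(R[:,2]>.014)&(R[:,2]<.024)]
    r=cv2.minAreaRect(T[:,:2].astype(np.float32)); p,v=line(T);nn=np.array([v[1],-v[0]]); s=(T[:,:2]-p)@v; d=(T[:,:2]-p)@nn
    print("rail rect",r,"yaw",np.degrees(np.arctan2(-v[0],v[1])),p,"s",np.percentile(s,[.5,99.5]),"d",np.percentile(d,[1,50,99]).round(4),"face at y=0", p+v*(-p[1]/v[1]))
    h=c["image"]; 
    if n=="scene":
        a=h[150:260,180:380]
    else: b=h[150:320,200:360]
a=cv2.resize(a,None,fx=2.5,fy=2.5,interpolation=2);b=cv2.resize(b,None,fx=1.6,fy=1.6,interpolation=2)[:275]
b=b[:a.shape[0]]; a=a[:b.shape[0]]
save("b_crop",np.hstack([a,b]))
E
```

```text
scene foot p [ 0.5214859  -0.03299889] yaw(dir y) 14.665573 d [-0.0087 -0.0031  0.0001  0.0019  0.0029] ends [[0.533, -0.076], [0.51, 0.01]] zmax 0.0931220772768675
rail rect ((0.7339687943458557, -0.012845411896705627), (0.41714349389076233, 0.03188128024339676), 89.00198364257812) yaw -0.89698565 [0.7355784  0.01514799] s [-0.22905878  0.17956085] d [-0.0157  0.0002  0.0137] face at y=0 [0.73534125 0.        ]
side foot p [ 0.5092149 -0.0274187] yaw(dir y) 13.364882 d [-0.0017 -0.0013 -0.0002  0.0043  0.007 ] ends [[0.521, -0.076], [0.5, 0.011]] zmax 0.09244025237725224
rail rect ((0.7309327721595764, -0.010786324739456177), (0.4226522445678711, 0.03248942270874977), 89.26282501220703) yaw -1.3090782 [0.72930354 0.00379082] s [-0.22248709  0.19506541] d [-0.0125 -0.0001  0.0164] face at y=0 [0.72921693 0.        ]
```

View pics/b_crop.png

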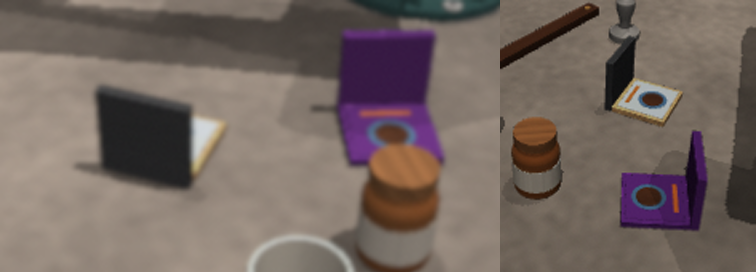

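The crop confirms it. The stand with the dark foot on edge, a light wooden board and the picture facing up is ours: scene (241,204), heel middle about (0.521,-0.033), yaw about 14°. The purple one is already upright and is the look-alike. The rail face is about (0.717,-0.012), yaw about -1.1°. Next is tipping the stand.

```bash
cat >> h.py <<'E'
from scipy.spatial.transform import Rotation as Ro
def ori(yaw,tilt,flip):  # tool down, tip leaning forward by tilt (deg), closing line across the heading
    R=Ro.from_euler('z',yaw,degrees=True)*Ro.from_euler('y',-tilt,degrees=True)*Ro.from_quat([1,0,0,0])
    return (R*Ro.from_euler('z',180*flip,degrees=True)).as_quat()
E
python3 - <<'E'
from h import *
q0=current_orientation();print("start ori",Ro.from_quat(q0).as_matrix().round(2).tolist())
H=np.array([.5215,-.0328]);yaw=14.;u=np.array([np.cos(np.radians(yaw)),np.sin(np.radians(yaw))])
at=lambda s,z:np.r_[H+u*s,z]
c=[]
for f in (0,1):
    j=inverse_kinematics(at(-.037,.18),ori(yaw,0,f)); print(f,None if j is None else np.round(j,2))
    if j is not None:c.append((abs(j[5]),f))
f=min(c)[1];q=ori(yaw,0,f)
t=Ro.from_quat(ori(0,15,f)).as_matrix()[:,2];print("tilted z",t.round(2),"flip",f)
move_gripper(.04)
move_ptp(at(-.037,.18),q)
servo_line(at(-.037,.073),rate=.15)
f0=np.array(current_force())
servo_line(at(.034,.073),rate=.11)
print("dF",np.array(current_force())-f0)
sleep(.5)
c=capture("side");a=c["image"];b=capture("scene")["image"]
save("c",np.hstack([a[130:330,150:400],b[130:330,120:370]]))
print(current_clock(),current_position())
E
```

```text
start ori [[0.89, 0.45, -0.0], [0.45, -0.89, 0.0], [-0.0, -0.0, -1.0]]
0 [-0.23  0.24  1.8  -0.    1.1   1.1 ]
1 [-0.23  0.24  1.8  -0.    1.1  -2.04]
tilted z [ 0.26  0.   -0.97] flip 0
dF [-0.09398369  0.71216113  0.992155  ]
5.9917 [ 0.55445477 -0.02460546  0.07300833]
```

View pics/c.png

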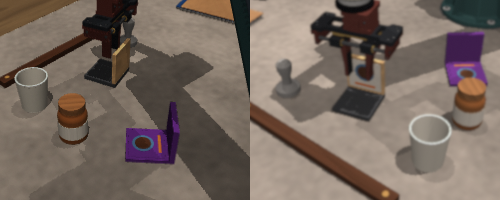

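The stand is upright with its picture towards the rail (crop positions (107,65) and (360,85)). I'll go straight up, move behind it and measure again.

Run:
```python
from h import *
p=np.array(current_position())
servo_line(np.r_[p[:2],.17],rate=.2)
servo_line([.43,-.05,.17],ori(0,0,0),rate=.2)
print(current_clock())
for n in ("scene","side"):
    c=capture(n); P=pts(n,"stand",np.array([.54,-.03]),c)
    B=P[(P[:,2]>.03)&(P[:,2]<.105)]; p,v=line(B); d=(B[:,:2]-p)@np.array([v[1],-v[0]]); s=(B[:,:2]-p)@v
    print(n,len(B),"board",p,"yaw",np.degrees(np.arctan2(-v[0],v[1])),np.percentile(d,[2,50,98]).round(4),(p+np.outer(np.percentile(s,[1,50,99]),v)).round(3).tolist(),"ztop",np.percentile(P[:,2],99))
    F=P[(P[:,2]>.006)&(P[:,2]<.018)]
    print("foot rect",len(F),cv2.minAreaRect(F[:,:2].astype(np.float32)))
```

```text
7.4083
scene 980 board [ 0.5294715  -0.01671608] yaw 14.549113 [-0.0053 -0.0001  0.0027] [[0.544, -0.071], [0.532, -0.026], [0.522, 0.012]] ztop 0.1001449406222485
foot rect 1080 ((0.5670324563980103, -0.01958763226866722), (0.09145381301641464, 0.08582115173339844), 14.302515983581543)
side 422 board [ 0.5202985  -0.02066404] yaw 13.361152 [-0.0014  0.      0.0077] [[0.533, -0.072], [0.52, -0.02], [0.512, 0.015]] ztop 0.10094811656408072
foot rect 481 ((0.5615160465240479, -0.01748301461338997), (0.0864986851811409, 0.08878932893276215), 15.550390243530273)
```

Run:
```python
from h import *
q=ori(-1.1,15,0)
move_ptp([.455,-.02,.12],q)
servo_line([.455,-.02,.022],rate=.12)
f0=np.array(current_force())
print("hit",servo_line([.590,-.0226,.022],rate=.04,contact_N=10),current_position(),"dF",np.array(current_force())-f0,current_clock())
for n in ("scene","side"):
    c=capture(n); P=pts(n,"stand",np.array([.6,-.02]),c)
    if n=="scene": im=c["image"]
    else: im=np.hstack([im[130:350,100:370],c["image"][120:340,120:390]])
    B=P[(P[:,2]>.03)&(P[:,2]<.105)]; p,v=line(B)
    F=P[(P[:,2]>.006)&(P[:,2]<.018)]
    print(n,len(B),"board",p,"yaw",np.degrees(np.arctan2(-v[0],v[1])),"ztop",np.percentile(P[:,2],99),"foot",len(F),cv2.minAreaRect(F[:,:2].astype(np.float32)))
save("d",im)
```

```text
hit False [ 0.58990282 -0.02260163  0.02198062] dF [-1.79225341  0.06001571 -1.64322947] 12.6333
scene 896 board [ 0.61265063 -0.02975016] yaw -1.319952 ztop 0.10114574474388237 foot 1252 ((0.6490566730499268, -0.033070214092731476), (0.08988054096698761, 0.08960721641778946), 0.5887652039527893)
side 34 board [ 0.6037188  -0.00104999] yaw -6.8179536 ztop 0.04861966551084387 foot 244 ((0.6429275870323181, -0.017789408564567566), (0.08636489510536194, 0.06319575756788254), 1.1355398893356323)
```

View pics/d.png

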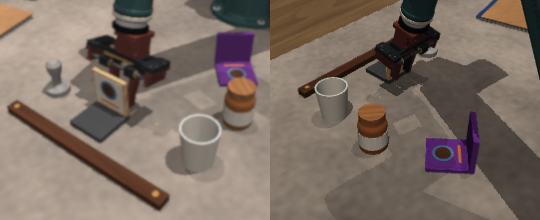

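The stand is upright and square, about 25 mm from the rail (crop: foot front near (95,130)). Final slow push with contact sensing.

Run:
```python
from h import *
p=np.array(current_position());f0=np.array(current_force())
print("hit",servo_line([.635,-.0235,.022],rate=.015,contact_N=4),current_position(),"dF",np.array(current_force())-f0,current_clock())
sleep(.3);print(np.array(current_force())-f0)
p=np.array(current_position())
servo_line(p+[-.05,0,0],rate=.05); servo_line(p+[-.09,0,.14],rate=.2); servo_line(p+[-.2,0,.2],rate=.25)
for n in ("scene","side"):
    c=capture(n); P=pts(n,"stand",np.array([.65,-.02]),c)
    if n=="scene": im=cv2.resize(c["image"][180:340,100:280],None,fx=2.2,fy=2.2,interpolation=2)
    else: im=np.hstack([im,cv2.resize(c["image"][120:280,140:320],None,fx=2.2,fy=2.2,interpolation=2)])
    B=P[(P[:,2]>.03)&(P[:,2]<.105)]; b,v=line(B)
    F=P[(P[:,2]>.006)&(P[:,2]<.018)]
    print(n,len(B),"board",b,"yaw",np.degrees(np.arctan2(-v[0],v[1])),"ztop",np.percentile(P[:,2],99),"foot",len(F),cv2.minAreaRect(F[:,:2].astype(np.float32)))
save("e",im);print(current_clock())
```

```text
hit True [ 0.61527855 -0.02298367  0.0213475 ] dF [ 0.74963978 -0.08123102 -0.23739938] 14.5667
[ 0.98526753  0.01682617 -1.01729654]
scene 921 board [ 0.63814706 -0.02526117] yaw -1.8930118 ztop 0.10115558033885318 foot 1178 ((0.6721944808959961, -0.033366911113262177), (0.08867760747671127, 0.08397872745990753), 89.44514465332031)
side 575 board [ 0.6280822  -0.02486712] yaw -1.3090168 ztop 0.10077122499827354 foot 310 ((0.6702157258987427, -0.08520743995904922), (0.08803156018257141, 0.19836685061454773), 1.1019233465194702)
17.7333
```

View pics/e.png

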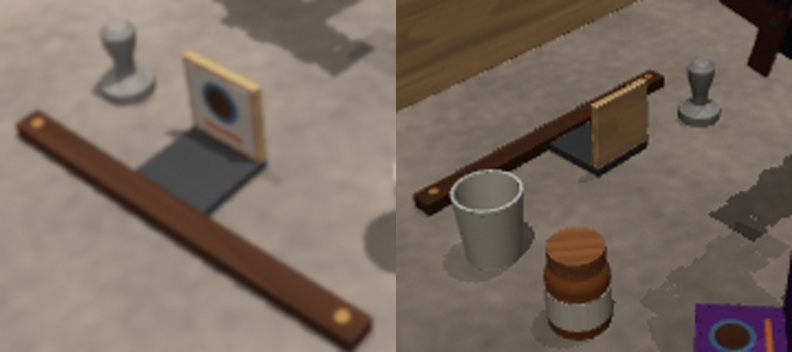

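Both views show the stand upright, its foot against the rail (left crop about (170,190)) and the bystanders unmoved. I have plenty of time, so I'll press lightly once more to make sure it is seated and flush.

Run:
```python
from h import *
p=np.array([.6153,-.0235,.022])
servo_line(p+[-.09,0,.14],rate=.25); servo_line(p+[-.05,0,0],rate=.15); servo_line(p+[-.008,0,0],rate=.08)
sleep(.2); f0=np.array(current_force())
for i in range(14):
    servo_line(p+[-.007+.001*i,0,0],rate=.02); d=np.array(current_force())-f0
    print(i-7,np.round(current_position(),4),d.round(2))
    if d[0]<-6: break
p=np.array(current_position())
servo_line(p+[-.05,0,0],rate=.05); servo_line(p+[-.09,0,.14],rate=.2); servo_line(p+[-.2,0,.2],rate=.25)
for n in ("scene","side"):
    c=capture(n); P=pts(n,"stand",np.array([.65,-.02]),c)
    if n=="scene": im=cv2.resize(c["image"][180:340,100:280],None,fx=2.2,fy=2.2,interpolation=2)
    else: im=np.hstack([im,cv2.resize(c["image"][120:280,140:320],None,fx=2.2,fy=2.2,interpolation=2)])
    B=P[(P[:,2]>.03)&(P[:,2]<.105)]; b,v=line(B)
    print(n,len(B),"board",b,"yaw",np.degrees(np.arctan2(-v[0],v[1])),"ztop",np.percentile(P[:,2],99))
save("f",im);print(current_clock())
```

```text
-7 [ 0.6083 -0.0235  0.022 ] [ 0.68 -1.05  0.21]
-6 [ 0.6094 -0.0235  0.022 ] [ 1.13 -0.52 -0.73]
-5 [ 0.6104 -0.0235  0.022 ] [ 0.9  -0.54  0.95]
-4 [ 0.6114 -0.0235  0.022 ] [ 1.09 -0.75  0.42]
-3 [ 0.6124 -0.0235  0.022 ] [ 0.83 -0.76  0.49]
-2 [ 0.6134 -0.0235  0.022 ] [ 1.76 -0.22  0.56]
-1 [ 0.6144 -0.0235  0.022 ] [0.74 0.59 0.38]
0 [ 0.6153 -0.0235  0.022 ] [ 0.93 -1.36 -0.6 ]
1 [ 0.6157 -0.0234  0.0218] [-1.23  0.77  1.88]
2 [ 0.6158 -0.0233  0.0216] [-4.76 -2.24  3.01]
3 [ 0.6159 -0.0232  0.0213] [-7.26 -0.85  5.24]
scene 948 board [ 0.63779473 -0.02691073] yaw -0.6870803 ztop 0.10111390912577707
side 555 board [ 0.6283326  -0.02400128] yaw -1.5129801 ztop 0.10057999993277826
26.05
```

View pics/f.png

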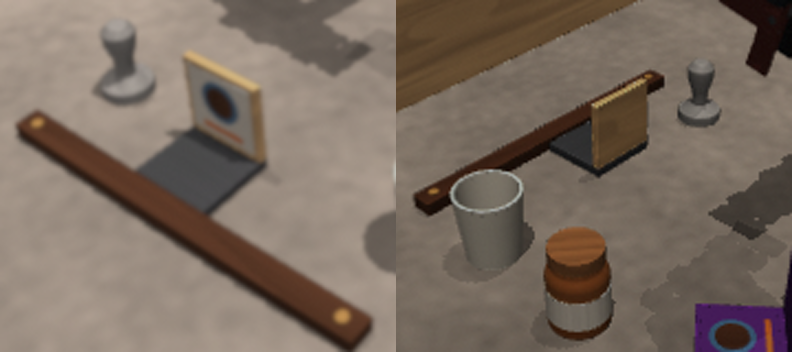

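The force rose sharply with no travel at 0.6158, so the foot is seated on the rail. Yaw is about -1.1°, which matches the rail, and the robot is clear of everything.

```bash
python3 -c "
from bench import *
sleep(.3);print(close_job())"
```

```text
the job is handed in; nothing more can be done
None
```

The job is handed in: the stand is upright on its foot with its picture towards the customers and its front edge pushed flush and square against the rail, and the cup, tamper and jar were not touched.

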